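Load the slide tray into the bench scanner

ROBOT

A 6-joint arm with a two-finger parallel gripper is mounted at the origin on a cart in front of the work surface, level with it; the furniture and walls round the work are solid. World frame = base frame: x ahead of the robot, y to its left, z up, the work surface at z = 0. Lengths are in mm, angles in rad, forces in N, time in s.
With the tool pointing down it reaches from about 350 to 975 mm from the base axis. Payload 7.1 kg.
Tool frame: the origin (TCP) lies at the very end of the fingers, on their centre line; the grasp point (between the pads) lies 19 mm behind it; z points along the fingers, y is the line along which they close (so a half turn about z gives the same grasp; the last joint's range is limited). The gripper opens to 88 mm and grips with 3 to 60 N. Pads are 20 mm wide; open, the fingers measure 115 mm over their backs; the gripper's body (75 mm by 178 mm) begins 61 mm behind the grasp point.
Start: joints at [-1.332, 0.423, 1.63, -0, 1.089, -0.019], TCP at [159.365, -604.324, 222.675] pointing down, gripper open.
Joint ranges: [-3, 3], [-0.9, 2.11], [0.09, 2.58], [-1.31, 4.45], [0.11, 2.69], [-2.54, 2.54]. Speed limits (rad/s): [2.39, 2.39, 3.01, 3.14, 3.14, 3.14].

INTERFACE

Orientations are given as a rotation vector (axis times angle).
In Python, from workcell import * gives the robot as it stands.
- The arm moves only by the tool step_arm, never from a script. Its argument "deltas" is a list of rows, each a list of 3 entries, a list of its own where there are three numbers: the shift along the tool's x, y, z in units of 300 mm (1.0 is 300 mm), then the turn, a rotation vector about the tool's x, y, z in units of 1.5 rad (1.0 is 1.5 rad), then the gripper command: -1 is shut, 1 is fully open, values between are in proportion. In form: [[[dx, dy, dz], [rx, ry, rz], gripper], ...]. A call has 1 to 20 rows; each row is the pose to reach, as a shift and turn from the pose commanded when the call began, along the tool's axes at that moment; what a row does not reach only later rows make up. A row lasts 1/12 s, in which the tool goes at most 41.7 mm and 7.16 degrees, less where a joint would pass 70% of its speed; a pose out of reach is approached as far as the arm can. A call with a number of a shift or a turn outside -1 to 1 is refused whole. A call with a gripper value outside its range is refused whole. The fingers move at their own pace and stop on an object; the grip force is fixed at half the most. Time passes only in rows, so rows that repeat a pose let the fingers close. It gives the time, the measured TCP pose, the force, the opening and the grip force at its end, in the units of the state.
- get_obs(): the state, without advancing time (a new reading comes with each control period).
- get_image(name): name is "scene" or "top" or "wrist"; returns a dict with "pixels" (420x560x3 uint8, red, green, blue), "fx", "fy", "cx", "cy" (pixels), "T" (4x4, takes a point from camera to world coordinates). Camera axes: x right, y down, z forward; pixel columns grow to the right and rows downward; lengths in mm; the calibration is good to about 2 mm. A picture is of the moment at which its call begins. There is no depth.
- close_job(): hands the job in; it is judged then, once.
The state is a dict: "t": time; "qpos": joint angles; "qvel": joint speeds; "joint_torque": joint torques, N m; "ee_pos": TCP position; "orientation": TCP orientation; "ft_force": force on the tool from outside, world axes, zero at the start; "moment": the same for the moment, N m; "width": finger opening in mm; "grasp_force": force on a finger pad.
Only numpy, scipy, OpenCV 4.12 (cv2) and the standard library are available. Lean on these libraries where they do the work, as an engineer would, in place of code of your own. Each camera call takes 0.05 s, during which the arm holds its last target. There are 200 camera calls.

TASK

Push the black slide tray along the scanner's light-grey metal table and under the low white bridge, keeping it flat, until it is fully home against the stop beyond the bridge. Then push the red-knobbed bolt all the way across behind the tray and press the green start button on top of the bridge fully down. Only push things, with the fingertips or the outside of the fingers: do not lift or tip the tray, and leave the other things on the bench where they are.

Things in the scene. Friction and masses are not known exactly. Their poses are not given: they have to be found in the camera images.
- scanner: Bench slide scanner, fixed; its place and yaw differ from run to run. Origin: on the worktop, on the lane's centre line, under the bridge's entry face; x across the lane (away from the robot at yaw 0), y along it, the way the tray is pushed in (to the robot's left at yaw 0). Light-grey table: x -85 to +85, y -285 to +90 mm, top 8 mm above the worktop.
- lane_mouth (a point): Centre of the lane, on the table, where the two straight steel rails begin: y -78 mm in the scanner's frame, same axes. Rails 12 mm high, inner faces at x -46 and +46 mm (92 mm apart), running on to the bridge; ahead of them, y -108 to -78 mm, they flare open to about 127 mm, to guide the tray in.
- slot (a point): Centre of the slot's entry under the white bridge, on the table (8 mm above the worktop), at y 0 in the scanner's frame, same axes. The slot is 92 mm wide and 15.5 mm high. The bridge spans x -88 to +88, y 0 to 64 mm, its top 66 mm above the worktop. Beyond it, two rubber buffers stop the tray's front edge at y +65.7 mm.
- tray: Loose black tray holding two glass slides, 88 mm wide (x), 120 mm long (y), 0.1 to 0.2 kg. Origin: centre of its underside; y to its front edge, which goes in first. Rims 10 mm high; along its rear edge (y -60 mm) a rib 12 mm high over the whole width, the face to push on. Starts on the table before the rails, off centre, turned up to 0.3 rad. Home, its rear edge stays 54 mm outside the bridge.
- home (a point): Point on the scanner's table (8 mm above the worktop) where the tray's origin lies when the tray is fully home against the stop, at x 0, y +5.7 mm in the scanner's frame; same axes as the scanner.
- bolt (a joint): Slide bolt beside the lane: travel in m along the scanner's x, 0 drawn back, 0.030 fully across behind the tray. Starts at 0 to 0.005, stays where it is left (1.5 N friction). It strikes the tray's side unless the tray is home to within a few mm. Its housing, 22 mm above the worktop, lies at x -104 to -56, y -76 to -48 mm in the scanner's frame.
- bolt_knob (a point): Centre of the bolt's upright round red knob, 16 mm in diameter, 20 mm high, on a thinner stem; 38 mm above the worktop. It moves with the bolt along the scanner's x; at travel 0 it is at x -92, y -62.5 mm in the scanner's frame.
- start_button (a joint): Spring push button, travel in m, 0 up, 0.005 fully down (about 5 N, pressed straight down); it comes back by itself.
- start_button_top (a point): Centre of the top of the green start button, 24 mm in diameter, on top of the bridge's leg nearer the robot.
- vial_04: Bystander: upright amber vial with blue cap, 23 mm across, 48 mm high, origin under its centre; leave alone.
- lab_timer: Bystander: white wedge-shaped timer, 69 x 70 x 34 mm, origin under its centre; leave alone.
- tape_roll: Bystander: flat roll of white tape, 66 mm across, 18 mm high, origin under its centre; leave alone.
- petri_dish: Bystander: shallow clear dish, 65 mm across, 13 mm high, with orange tablets, origin under its centre; leave alone.
- marker_2: Bystander: white pen with blue cap lying down, 134 mm long, 11 mm thick; leave alone.
- tweezers: Bystander: steel tweezers lying flat, 130 mm long, 8 mm high; leave alone.
- filter_1: Bystander: white syringe filter disc, 27 mm across, 16 mm high; leave alone.
Mind the look-alikes: they are no part of the job. There is more than one size of the tray; the job needs the larger.

How it is judged (in metres and radians):
On the way, in this order (a step that is already met when the one before it is completed fails the run):
1. the tray lies flat under the bridge, fully home (y of tray in the frame of home above -0.004 m and x of tray in the frame of home between -0.005 and 0.005 m and angle between the y axis of tray and the y axis of scanner, either way round below 0.06 rad and angle between tray's own z axis and vertical below 0.03 rad), for 0.2 s.
2. the bolt is across the lane behind the tray (value of joint bolt above 0.027 m), for 0.2 s.
3. the start button is pressed down (value of joint start_button above 0.004 m), for 0.05 s.
At the end, for the whole second after the job is handed in: The tray lies still and flat (within 0.03 rad) under the bridge with its front at the stop (within 4 mm), square in the lane (0.06 rad), the bolt at least 27 of its 30 mm across behind it; the start button has been pressed at least 4 of its 5 mm after that and is up again (all of step 1 and value of joint bolt above 0.027 m and value of joint start_button below 0.002 m and linear speed of tray below 0.01 m/s); the robot touches nothing.
It fails at once if the tray is tipped (angle between tray's own z axis and vertical above 0.08 rad).
It fails at once if the tray is lifted off the table (height (world z) of tray above 0.013 m).
It fails at once if a bystander is disturbed (distance of any of vial_04, lab_timer, tape_roll, petri_dish, marker_2, tweezers, filter_1 from where it was at the start of the episode above 0.015 m).
It also fails if it takes over 48 s, if anything falls off the work surface, if the arm or the gripper's body presses on something with over 40 N, if the wrist force passes 120 N, or if a joint passes its speed limit or range.

## Working session

There is one attempt and no reset: what is moved stays moved. The work goes in short steps, Python scripts to look and compute and a tool call to move; the robot and the scene stay as the last step left them, time stands still between calls to the robot, and variables do not carry over. Pictures are saved under pics/ and viewed, at most 14 in all, crops included, and the job is handed in when it is done.

Besides the shell and the picture viewer there is one more tool, called after "Emit:" by a JSON object that holds its "name" and its "arguments". step_arm: Moves the arm, as the interface text tells. Its arguments: {"type":"object","properties":{"deltas":{"type":"array","items":{"type":"array"}}},"required":["deltas"]}

```bash
mkdir -p pics; cat > h.py <<'E'
from workcell import *
import numpy as np, cv2
from scipy.spatial.transform import Rotation as R
def snap(n,f):
    im=get_image(n); np.savez('pics/'+f+'.npz',**{k:np.array(im[k]) for k in im}); cv2.imwrite('pics/'+f+'.png',im['pixels'][:,:,::-1]); return im
def load(f): return dict(np.load('pics/'+f+'.npz'))
def ray(im,u,v,z):
    d=im['T'][:3,:3]@np.array([(u-im['cx'])/im['fx'],(v-im['cy'])/im['fy'],1]); o=im['T'][:3,3]
    return o+d*(z-o[2])/d[2]
E
python3 - <<'E'
from h import *
a=snap('top','top0');b=snap('scene','scene0')
cv2.imwrite('pics/both.png',cv2.resize(np.vstack([a['pixels'],b['pixels']])[:,:,::-1],None,fx=.71,fy=.71))
print(a['T'],a['fx'],b['T'],b['fx']); o=get_obs();print(o['ee_pos'],o['orientation'],o['width'],o['t'])
E
```

```text
[[ 2.03119793e-02 -9.97272081e-01  7.09635152e-02  5.03364113e+02]
 [-9.99765355e-01 -1.97258012e-02  8.95139472e-03 -2.26733024e+01]
 [-7.52716385e-03 -7.11286845e-02 -9.97438746e-01  1.07686366e+03]
 [ 0.00000000e+00  0.00000000e+00  0.00000000e+00  1.00000000e+00]] 396.04604192114306 [[-1.23841513e-01 -6.07554248e-01  7.84564284e-01 -4.69261983e+02]
 [-9.92296673e-01  7.32305000e-02 -9.99230037e-02  1.17726693e+02]
 [ 3.25461055e-03 -7.90895145e-01 -6.11943035e-01  9.05582941e+02]
 [ 0.00000000e+00  0.00000000e+00  0.00000000e+00  1.00000000e+00]] 433.765845658539
[ 159.24350882 -603.85718853  221.98416119] [-3.11416217e+00 -4.03738822e-01  2.90638858e-04] 87.77934181470907 0.1
```

View pics/top0.png

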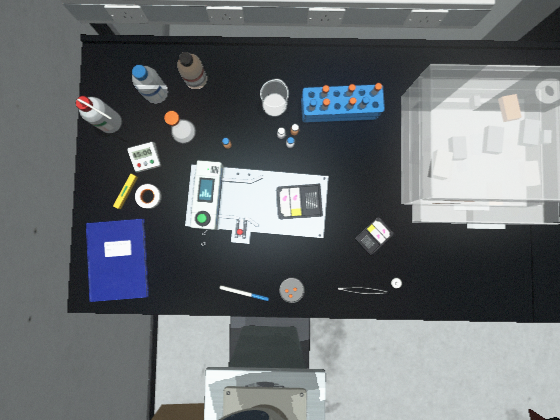

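View pics/scene0.png

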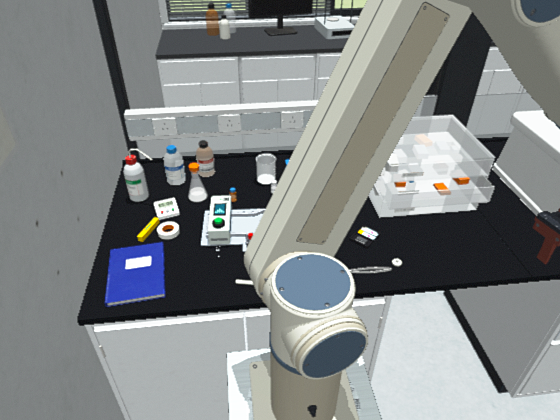

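The top view shows the table spanning about (188,163) to (328,238), with the large tray at (300,202). The green button is at (203,218) and the red knob at (240,231); the small look-alike tray is off the table at (375,236). In the scene view the arm hides the tray.

```bash
python3 - <<'E'
from h import *
a=load('top0'); p=a['pixels']; c=p[150:250,175:335]
cv2.imwrite('pics/crop0.png',cv2.resize(c[:,:,::-1],None,fx=5,fy=5,interpolation=cv2.INTER_CUBIC))
hsv=cv2.cvtColor(p,cv2.COLOR_RGB2HSV)
def cen(m,x0,y0,x1,y1):
    k=np.zeros(m.shape,bool);k[y0:y1,x0:x1]=1;v,u=np.nonzero((m>0)&k);return u.mean(),v.mean(),len(u)
g=cen(cv2.inRange(hsv,(50,120,60),(75,255,255)),190,200,220,235)
r=cen(cv2.inRange(hsv,(0,120,80),(8,255,255))|cv2.inRange(hsv,(172,120,80),(180,255,255)),225,215,255,245)
print('green',g,ray(a,*g[:2],72)); print('red',r,ray(a,*r[:2],48))
# table outline: bright low-sat
m=cv2.inRange(hsv,(0,0,110),(180,60,255)); k=np.zeros_like(m);k[155:245,222:335]=m[155:245,222:335]
cs,_=cv2.findContours(k,cv2.RETR_EXTERNAL,cv2.CHAIN_APPROX_NONE);cs=max(cs,key=cv2.contourArea)
rc=cv2.minAreaRect(cs);print(rc)
q=cs[:,0,:]
def fit(sel,ax):
    pts=np.array([ray(a,u,v,8)[:2] for u,v in q[sel]]); return cv2.fitLine(pts.astype(np.float32),cv2.DIST_HUBER,0,.1,.1).ravel()
fr=np.array([q[q[:,0]==x,1].min() for x in range(265,322)]); 
far=np.array([ray(a,x,y-.5,8)[:2] for x,y in zip(range(265,322),fr)])
nr=np.array([ray(a,x,q[q[:,0]==x,1].max()+.5,8)[:2] for x in range(265,318)])
rt=np.array([ray(a,q[q[:,1]==y,0].max()+.5,y,8)[:2] for y in range(182,230)])
for n,s in(('far',far),('near',nr),('right',rt)): 
    l=cv2.fitLine(s.astype(np.float32),cv2.DIST_HUBER,0,.1,.1).ravel();print(n,l,np.arctan2(l[1],l[0]))
# tray: hole in table
d=cv2.inRange(hsv,(0,0,0),(180,255,80));k=np.zeros_like(d);k[178:228,268:326]=d[178:228,268:326]
cs,_=cv2.findContours(k,cv2.RETR_EXTERNAL,cv2.CHAIN_APPROX_NONE);cs=max(cs,key=cv2.contourArea)
w=np.array([ray(a,u,v,18)[:2] for u,v in cs[:,0,:]],np.float32);rc=cv2.minAreaRect(w);print('tray',rc,cv2.boxPoints(rc))
E
```

```text
green (np.float64(201.3939393939394), np.float64(217.8181818181818), 66) [547.3940011 167.3406168  72.       ]
red (np.float64(239.125), np.float64(231.33333333333334), 24) [515.31051719  72.66849392  48.        ]
((272.2655029296875, 207.18124389648438), (106.9383544921875, 76.07695007324219), 4.573921203613281)
far [ 6.812687e-02  9.976767e-01  6.787757e+02 -6.730211e+01] 1.5026166
near [ 6.8504475e-02  9.9765080e-01  5.0859015e+02 -6.3153919e+01] 1.5022382
right [ 9.9787885e-01 -6.5098681e-02  5.9074200e+02 -1.5700218e+02] -0.06514475
tray ((539.8460693359375, -153.4559326171875), (16.018476486206055, 1.24610951388604e-05), 0.6269705891609192) [[ 531.8373  -153.54358]
 [ 531.8373  -153.54358]
 [ 547.85486 -153.36829]
 [ 547.85486 -153.36829]]
```

View pics/crop0.png

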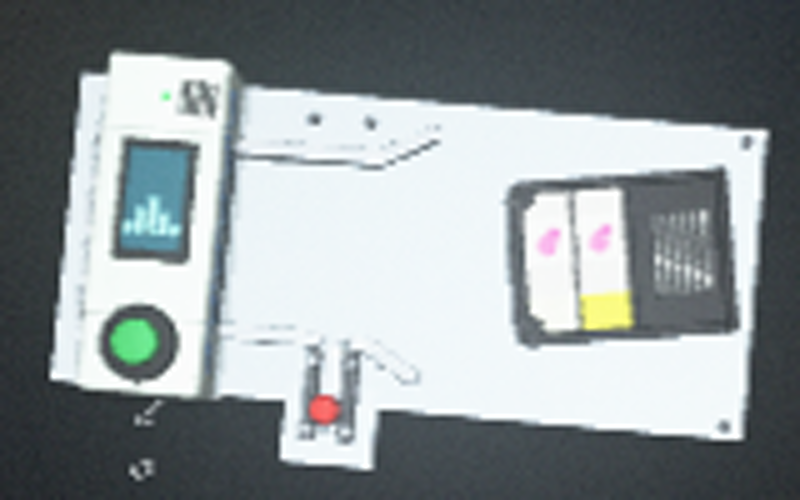

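Crop (5x): the lane runs leftward to the bridge. The tray's corners are at about (510,185), (525,347), (725,170) and (740,330), with the rear rib to the right. The knob is at (324,408) and the button at (135,340).

```bash
cat >> h.py <<'E'
O=np.array([606.92,127.56]); yaw=-0.0684
S=np.array([[np.cos(yaw),-np.sin(yaw)],[np.sin(yaw),np.cos(yaw)]])
def toS(p): return S.T@(np.asarray(p)[:2]-O)
def toW(p): return O+S@np.asarray(p,float)
def tcp():
    o=get_obs(); M=R.from_rotvec(o['orientation']).as_matrix(); p=toS(o['ee_pos'])
    print('t %.2f TCP S %s z %.1f'%(o['t'],p.round(1),o['ee_pos'][2]),'yawY %.3f'%(np.arctan2(M[1,1],M[0,1])-yaw),'F',np.round(o['ft_force'],1),'w %.1f'%o['width']); return o,M
def move(tx,ty,z):  # tool-axis shift in units to scanner-frame target
    o,M=tcp(); w=toW([tx,ty]); d=M.T@(np.array([*w,z])-o['ee_pos']); print('->',(d/300).round(4))
E
python3 - <<'E'
from h import *
a=load('top0')
c=[(510,185,18),(525,347,18),(740,330,20),(725,170,20)]
P=np.array([toS(ray(a,175+u/5-.4,150+v/5-.4,z)) for u,v,z in c]);print(P.round(1))
f=P[:2].mean(0);r=P[2:].mean(0);d=f-r;print('centre',(f+r)/2,'len',np.linalg.norm(d),'wid',np.linalg.norm(P[0]-P[1]),'heading off lane (ccw)',np.arctan2(-d[0],d[1]))
move(0,-255,150)
E
```

```text
[[  41.1 -147.4]
 [ -45.1 -163. ]
 [ -26.  -276.5]
 [  59.  -261.7]]
centre [   7.24836796 -212.15550547] len 115.41059360231424 wid 87.6045491315775 heading off lane (ccw) 0.16111534333836716
t 0.10 TCP S [-396.6 -760.3] z 222.0 yawY -1.245 F [-0.6 -0.3 -0.7] w 87.8
-> [ 1.7922 -1.1714  0.2416]
```

Emit:
{"name": "step_arm", "arguments": {"deltas": [[[0.87,-0.94,0.1],[0,0,-0.7],0.14],[[0.87,-0.94,0.1],[0,0,-0.7],0.14],[[0.87,-0.94,0.1],[0,0,-0.7],0.14],[[0.87,-0.94,0.1],[0,0,-0.7],0.14],[[0.87,-0.94,0.1],[0,0,-0.7],0.14],[[0.87,-0.94,0.1],[0,0,-0.7],0.14],[[0.87,-0.94,0.1],[0,0,-0.7],0.14],[[0.87,-0.94,0.1],[0,0,-0.7],0.14],[[0.87,-0.94,0.1],[0,0,-0.7],0.14],[[0.87,-0.94,0.1],[0,0,-0.7],0.14],[[0.87,-0.94,0.1],[0,0,-0.7],0.14]]}}

```text
t: 1.02
ee_pos: [340.4, -262.7, 192.3]
orientation: [-2.489, -1.915, 0.0]
ft_force: [-0.9, -0.1, 0.1]
width: 49.7
grasp_force: 0.0
```

```bash
python3 - <<'E'
from h import *
print(get_obs()['ee_pos']);move(22,-301,130)
E
```

```text
[ 340.38384424 -262.70268936  192.33477728]
t 1.02 TCP S [-239.2 -407.6] z 192.3 yawY -0.191 F [-0.9 -0.1  0.1] w 49.7
-> [0.5138 0.7878 0.2073]
```

Emit:
{"name": "step_arm", "arguments": {"deltas": [[[0.514,0.788,0.207],[0,0,-0.235],0.14],[[0.514,0.788,0.207],[0,0,-0.235],0.14],[[0.514,0.788,0.207],[0,0,-0.235],0.14],[[0.514,0.788,0.207],[0,0,-0.235],0.14],[[0.514,0.788,0.207],[0,0,-0.235],0.14],[[0.514,0.788,0.207],[0,0,-0.235],0.14],[[0.514,0.788,0.207],[0,0,-0.235],0.14],[[0.514,0.788,0.207],[0,0,-0.235],0.14],[[0.514,0.788,0.207],[0,0,-0.235],0.14],[[0.514,0.788,0.207],[0,0,-0.235],0.14]]}}

```text
t: 1.85
ee_pos: [607.2, -178.8, 130.0]
orientation: [-2.12, -2.317, 0.002]
ft_force: [-0.6, -0.4, 0.7]
width: 50.0
grasp_force: 0.0
```

```bash
python3 - <<'E'
from h import *
a=snap('wrist','w1'); print(a['T'].round(2),a['fx']); move(22,-301,12)
E
```

```text
[[ 1.0000e+00  9.0000e-02  2.0000e-02  6.0062e+02]
 [ 9.0000e-02 -9.7000e-01 -2.5000e-01 -1.1182e+02]
 [-0.0000e+00  2.5000e-01 -9.7000e-01  2.9192e+02]
 [ 0.0000e+00  0.0000e+00  0.0000e+00  1.0000e+00]] 330.36774137695494
t 1.90 TCP S [  20.9 -305.8] z 130.4 yawY 0.156 F [-0.1 -0.3 -1.6] w 50.2
-> [0.0152 0.0068 0.3945]
```

View pics/w1.png

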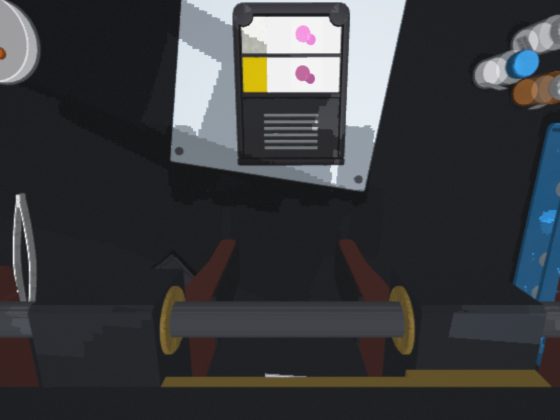

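The wrist view shows the tray squared to the gripper. The rear rib runs from (238,163) to (344,163), the front corners are at (236,5) and (348,5), and the fingertips are at (232,242) and (343,242).

```bash
python3 - <<'E'
from h import *
a=load('w1')
for p in [(238,162,20),(344,162,20),(235,4,18),(349,4,18),(171,160,8),(364,190,8)]: print(p,toS(ray(a,*p)).round(1))
E
```

```text
(238, 162, 20) [ -25.3 -272.8]
(344, 162, 20) [  60.3 -259.2]
(235, 4, 18) [ -41.7 -158.3]
(349, 4, 18) [  41.3 -145.2]
(171, 160, 8) [ -83.6 -281.5]
(364, 190, 8) [  84.6 -281.1]
```

Emit:
{"name": "step_arm", "arguments": {"deltas": [[[0.01,0.0,0.1],[0,0,0],0.14],[[0.01,0.0,0.2],[0,0,0],0.14],[[0.01,0.0,0.3],[0,0,0],0.14],[[0.01,0.0,0.36],[0,0,0],0.14],[[0.01,0.0,0.393],[0,0,0],0.14],[[0.01,0.0,0.393],[0,0,0],0.14],[[0.01,0.0,0.393],[0,0,0],0.14]]}}

```text
t: 2.48
ee_pos: [607.7, -175.5, 13.4]
orientation: [2.121, 2.317, 0.0]
ft_force: [0.6, -0.0, 0.5]
width: 50.1
grasp_force: 0.0
```

```bash
python3 - <<'E'
from h import *
move(14,-261,12)
E
```

```text
t 2.48 TCP S [  21.4 -302.3] z 13.4 yawY 0.157 F [ 0.6 -0.   0.5] w 50.1
-> [ 0.1399 -0.003   0.0046]
```

Emit:
{"name": "step_arm", "arguments": {"deltas": [[[0.03,0,0.003],[0,0,0],0.14],[[0.055,0,0.003],[0,0,0],0.14],[[0.07,0,0.003],[0,0,0],0.14],[[0.082,0,0.003],[0,0,0],0.14],[[0.094,0,0.003],[0,0,0],0.14],[[0.107,0,0.003],[0,0,0],0.14],[[0.12,0,0.003],[0,0,0],0.14],[[0.133,0,0.003],[0,0,0],0.14],[[0.146,0,0.003],[0,0,0],0.14],[[0.159,0,0.003],[0,0,0],0.14],[[0.172,0,0.003],[0,0,0],0.14],[[0.185,0,0.003],[0,0,0],0.14],[[0.198,0,0.003],[0,0,0],0.14],[[0.211,0,0.003],[0,0,0],0.14],[[0.224,0,0.003],[0,0,0],0.14],[[0.233,0,0.003],[0,0,0],0.14],[[0.233,0,0.003],[0,0,0],0.14]]}}

```text
t: 3.9
ee_pos: [601.4, -104.3, 11.6]
orientation: [-2.119, -2.318, 0.0]
ft_force: [0.2, 0.6, 0.7]
width: 49.9
grasp_force: 0.0
```

```bash
python3 - <<'E'
from h import *
tcp();a=snap('wrist','w2');snap('top','top2')
E
```

```text
t 3.90 TCP S [  10.3 -231.7] z 11.6 yawY 0.158 F [0.2 0.6 0.7] w 49.9
```

View pics/w2.png

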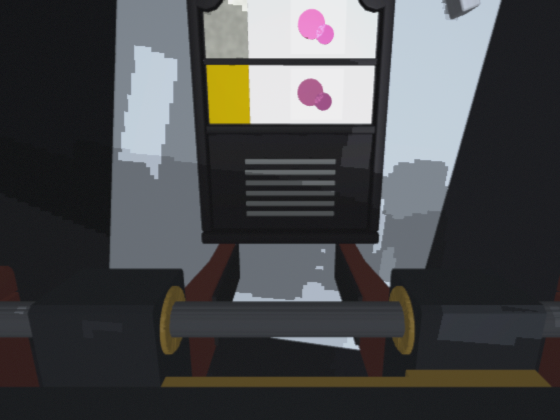

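The tray's rib runs from (202,238) to (378,238), against both fingertips at (230,242) and (343,242), still squared to the tool. Next I'll straighten it while advancing.

Emit:
{"name": "step_arm", "arguments": {"deltas": [[[0.01,-0.001,0],[0,0,0.01],0.14],[[0.02,-0.002,0],[0,0,0.023],0.14],[[0.03,-0.002,0],[0,0,0.036],0.14],[[0.04,-0.003,0],[0,0,0.049],0.14],[[0.05,-0.004,0],[0,0,0.062],0.14],[[0.06,-0.004,0],[0,0,0.075],0.14],[[0.07,-0.005,0],[0,0,0.088],0.14],[[0.08,-0.006,0],[0,0,0.1],0.14],[[0.09,-0.007,0],[0,0,0.105],0.14],[[0.1,-0.007,0],[0,0,0.105],0.14],[[0.1,-0.007,0],[0,0,0.105],0.14]]}}

```text
t: 4.92
ee_pos: [596.0, -75.5, 11.7]
orientation: [-2.295, -2.145, 0.003]
ft_force: [-2.7, -3.0, 0.3]
width: 50.2
grasp_force: 1.9
```

```bash
python3 - <<'E'
from h import *
tcp();a=snap('wrist','w3');snap('top','top3')
E
```

```text
t 4.92 TCP S [   3.  -203.3] z 11.7 yawY 0.001 F [-2.7 -3.   0.3] w 50.2
```

View pics/w3.png

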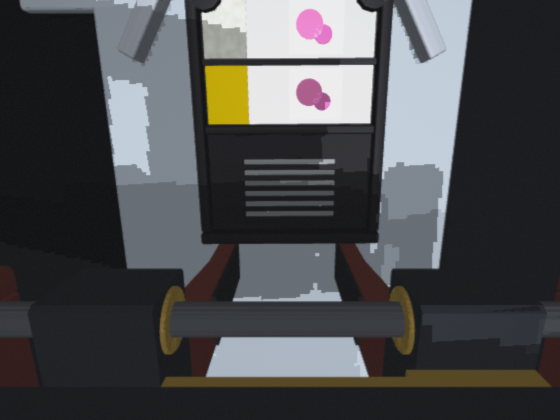

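The tray is square to the tool. The flare tips are at (140,60) and (425,60), and the tray's centre column of about 291 sits roughly 4–5 mm to the +x side of the lane centre. I'll shift it over while advancing.

Emit:
{"name": "step_arm", "arguments": {"deltas": [[[0.008,-0.004,0],[0,0,0],0.14],[[0.016,-0.008,0],[0,0,0],0.14],[[0.026,-0.012,0],[0,0,0],0.14],[[0.037,-0.015,0],[0,0,0],0.14],[[0.05,-0.015,0],[0,0,0],0.14],[[0.063,-0.015,0],[0,0,0],0.14],[[0.076,-0.015,0],[0,0,0],0.14],[[0.09,-0.015,0],[0,0,0],0.14],[[0.104,-0.015,0],[0,0,0],0.14],[[0.118,-0.015,0],[0,0,0],0.14],[[0.132,-0.015,0],[0,0,0],0.14],[[0.146,-0.015,0],[0,0,0],0.14],[[0.16,-0.015,0],[0,0,0],0.14],[[0.17,-0.015,0],[0,0,0],0.14]]}}

```text
t: 6.18
ee_pos: [596.0, -23.7, 11.8]
orientation: [2.295, 2.145, 0.0]
ft_force: [0.2, -1.1, 1.1]
width: 50.0
grasp_force: 0.9
```

```bash
python3 - <<'E'
from h import *
tcp();a=snap('wrist','w4');snap('top','top4')
E
```

```text
t 6.18 TCP S [  -0.6 -151.6] z 11.8 yawY 0.001 F [ 0.2 -1.1  1.1] w 50.0
```

View pics/w4.png

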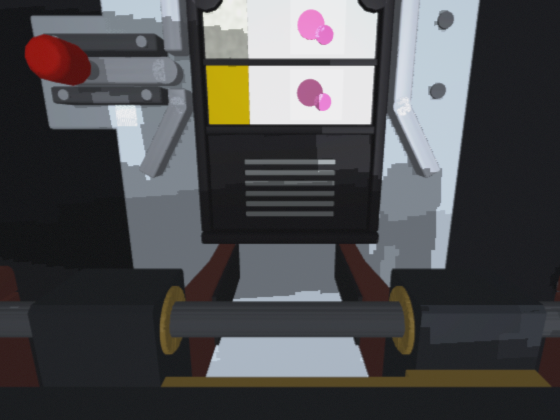

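The tray is inside the straight rails: rail inner faces at about columns 183 and 400, tray sides at 190 and 388. It is centred and square, so I'll continue straight.

Emit:
{"name": "step_arm", "arguments": {"deltas": [[[0.015,0,0],[0,0,0],0.14],[[0.03,0,0],[0,0,0],0.14],[[0.045,0,0],[0,0,0],0.14],[[0.06,0,0],[0,0,0],0.14],[[0.075,0,0],[0,0,0],0.14],[[0.09,0,0],[0,0,0],0.14],[[0.105,0,0],[0,0,0],0.14],[[0.12,0,0],[0,0,0],0.14],[[0.135,0,0],[0,0,0],0.14],[[0.15,0,0],[0,0,0],0.14],[[0.165,0,0],[0,0,0],0.14],[[0.18,0,0],[0,0,0],0.14],[[0.195,0,0],[0,0,0],0.14],[[0.21,0,0],[0,0,0],0.14],[[0.225,0,0],[0,0,0],0.14],[[0.24,0,0],[0,0,0],0.14],[[0.25,0,0],[0,0,0],0.14],[[0.25,0,0],[0,0,0],0.14]]}}

```text
t: 7.78
ee_pos: [601.1, 51.4, 11.8]
orientation: [-2.295, -2.145, -0.0]
ft_force: [-0.4, -0.6, -0.6]
width: 49.7
grasp_force: 0.0
```

```bash
python3 - <<'E'
from h import *
tcp()
E
```

```text
t 7.78 TCP S [ -0.6 -76.4] z 11.8 yawY 0.001 F [-0.4 -0.6 -0.6] w 49.7
```

Free running so far. I'll creep to the stop in small steps and watch the force.

Emit:
{"name": "step_arm", "arguments": {"deltas": [[[0.006,0,0],[0,0,0],0.14],[[0.012,0,0],[0,0,0],0.14],[[0.018,0,0],[0,0,0],0.14],[[0.024,0,0],[0,0,0],0.14],[[0.03,0,0],[0,0,0],0.14],[[0.033,0,0],[0,0,0],0.14],[[0.033,0,0],[0,0,0],0.14]]}}

```text
t: 8.37
ee_pos: [601.7, 60.8, 11.8]
orientation: [-2.296, -2.145, -0.0]
ft_force: [-0.7, 0.4, 0.4]
width: 50.5
grasp_force: 0.0
```

Emit:
{"name": "step_arm", "arguments": {"deltas": [[[0.004,0,0],[0,0,0],0.14],[[0.008,0,0],[0,0,0],0.14],[[0.008,0,0],[0,0,0],0.14]]}}

```text
t: 8.62
ee_pos: [601.9, 63.1, 11.8]
orientation: [2.296, 2.145, 0.0]
ft_force: [-0.6, 0.6, 0.2]
width: 49.9
grasp_force: 0.1
```

Emit:
{"name": "step_arm", "arguments": {"deltas": [[[0.004,0,0],[0,0,0],0.14],[[0.007,0,0],[0,0,0],0.14],[[0.007,0,0],[0,0,0],0.14]]}}

```text
t: 8.87
ee_pos: [602.0, 64.7, 11.8]
orientation: [2.295, 2.145, -0.001]
ft_force: [0.0, -3.2, 0.9]
width: 50.0
grasp_force: 1.9
```

Emit:
{"name": "step_arm", "arguments": {"deltas": [[[0.005,0,0],[0,0,0],0.14],[[0.007,0,0],[0,0,0],0.14],[[0.007,0,0],[0,0,0],0.14],[[0.007,0,0],[0,0,0],0.14]]}}

```text
t: 9.2
ee_pos: [602.0, 64.9, 11.8]
orientation: [2.294, 2.144, -0.003]
ft_force: [-0.2, -14.0, 1.8]
width: 50.2
grasp_force: 7.1
```

Emit:
{"name": "step_arm", "arguments": {"deltas": [[[0.005,0,0],[0,0,0],0.14],[[0.005,0,0],[0,0,0],0.14],[[0.005,0,0],[0,0,0],0.14]]}}

```text
t: 9.45
ee_pos: [602.0, 65.0, 11.9]
orientation: [2.293, 2.144, -0.005]
ft_force: [-0.1, -21.2, 2.3]
width: 50.0
grasp_force: 10.9
```

```bash
python3 - <<'E'
from h import *
tcp();a=snap('wrist','w5');snap('top','top5')
E
```

```text
t 9.45 TCP S [ -0.7 -62.7] z 11.9 yawY 0.001 F [ -0.1 -21.2   2.3] w 50.0
```

View pics/w5.png

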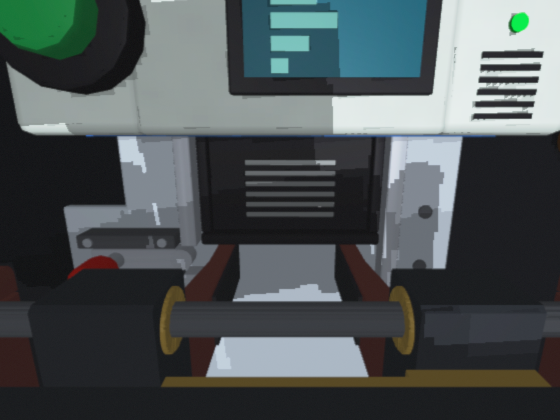

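The tray is hard against the stop: 21 N, rib at row 238, square, about 54 mm outside the bridge. Next I'll back off, rise and go round to the near side of the bolt knob with the gripper closed.

Emit:
{"name": "step_arm", "arguments": {"deltas": [[[-0.03,0,0],[0,0,0],0.14],[[-0.07,0,0],[0,0,0],0.14],[[-0.1,0,0],[0,0,0],0.14],[[-0.1,0,-0.1],[0,0,0],0.14],[[-0.1,0,-0.2],[0,0,0],0.14],[[-0.1,0,-0.25],[0,0,0],-1],[[-0.08,-0.1,-0.25],[0,0,0],-1],[[-0.05,-0.2,-0.25],[0,0,0],-1],[[-0.012,-0.3,-0.25],[0,0,0],-1],[[-0.012,-0.4,-0.25],[0,0,0],-1],[[-0.012,-0.448,-0.25],[0,0,0],-1],[[-0.012,-0.448,-0.25],[0,0,0],-1],[[-0.012,-0.448,-0.25],[0,0,0],-1]]}}

```text
t: 10.63
ee_pos: [468.1, 74.2, 87.1]
orientation: [2.295, 2.145, 0.001]
ft_force: [0.3, -0.2, -0.5]
width: 1.5
grasp_force: 0.0
```

```bash
python3 - <<'E'
from h import *
tcp();a=snap('wrist','w6');b=snap('top','top6')
for im,n in((a,'wrist'),(b,'top')):
    hsv=cv2.cvtColor(im['pixels'],cv2.COLOR_RGB2HSV)
    m=cv2.inRange(hsv,(0,170,80),(6,255,255))|cv2.inRange(hsv,(174,170,80),(180,255,255))
    c,l,s,ce=cv2.connectedComponentsWithStats(m)
    for i in range(1,c):
        if s[i,4]>10: print(n,s[i],ce[i].round(1),toS(ray(im,*ce[i],46)).round(1))
move(-130,-62,30)
E
```

```text
t 10.63 TCP S [-134.9  -62.7] z 87.1 yawY 0.001 F [ 0.3 -0.2 -0.5] w 1.5
wrist [347 215  26  26 496] [359.3 227.7] [-88.9 -58. ]
top [79 96 12  8 38] [84.7 98.7] [228.2 383.8]
top [ 76 101  11   9  50] [ 80.6 105.4] [208.9 392.7]
t 10.73 TCP S [-133.2  -62.7] z 87.2 yawY 0.000 F [-0.5  1.  -0.1] w 0.5
-> [0.0021 0.0103 0.1905]
```

View pics/w6.png

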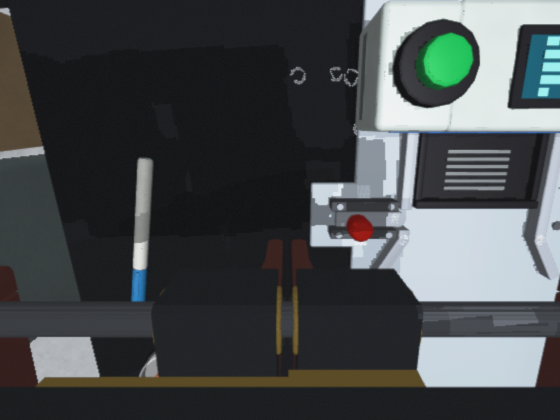

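The knob is at (359,228), the fingers at (285,250) are clear of it on the near side, and the button is at (447,60). Descending now, then pushing +x.

Emit:
{"name": "step_arm", "arguments": {"deltas": [[[0.006,0,0.08],[0,0,0],-1],[[0.006,0,0.16],[0,0,0],-1],[[0.006,0,0.19],[0,0,0],-1],[[0.006,0.02,0.19],[0,0,0],-1],[[0.006,0.04,0.19],[0,0,0],-1],[[0.006,0.055,0.19],[0,0,0],-1],[[0.006,0.07,0.19],[0,0,0],-1],[[0.006,0.085,0.19],[0,0,0],-1],[[0.006,0.1,0.19],[0,0,0],-1],[[0.006,0.115,0.19],[0,0,0],-1],[[0.006,0.115,0.19],[0,0,0],-1]]}}

```text
t: 11.65
ee_pos: [503.5, 73.6, 30.2]
orientation: [2.295, 2.144, 0.001]
ft_force: [-0.2, 0.2, -0.2]
width: 0.4
grasp_force: 0.0
```

```bash
python3 - <<'E'
from h import *
tcp();w=load('w6');t=load('top0');g=[]
for im,(x0,y0,x1,y1) in((w,(380,10,500,110)),(t,(190,200,220,235))):
    hsv=cv2.cvtColor(im['pixels'],cv2.COLOR_RGB2HSV); m=cv2.inRange(hsv,(45,120,60),(80,255,255));k=np.zeros_like(m);k[y0:y1,x0:x1]=m[y0:y1,x0:x1]
    c,l,s,ce=cv2.connectedComponentsWithStats(k);i=1+s[1:,4].argmax();g.append((im,ce[i]));print(s[i],ce[i])
# two-ray closest point
A=np.zeros((3,3));b=np.zeros(3)
for im,(u,v) in g:
    d=im['T'][:3,:3]@np.array([(u-im['cx'])/im['fx'],(v-im['cy'])/im['fy'],1]);d/=np.linalg.norm(d);P=np.eye(3)-np.outer(d,d);A+=P;b+=P@im['T'][:3,3]
X=np.linalg.solve(A,b);print('button',X,toS(X))
for im,(u,v) in g: print(toS(ray(im,u,v,74)))
E
```

```text
t 11.65 TCP S [-99.5 -60.9] z 30.2 yawY 0.000 F [-0.2  0.2 -0.2] w 0.4
[ 415   32   59   58 2515] [444.23856859  60.87475149]
[197 214  10   9  66] [201.39393939 217.81818182]
button [546.96892624 165.78236101  82.81836785] [-62.42325744  34.03552639]
[-58.47301108  36.11647789]
[-62.16725888  35.23589729]
```

Emit:
{"name": "step_arm", "arguments": {"deltas": [[[0,0.01,0],[0,0,0],-1],[[0,0.02,0],[0,0,0],-1],[[0,0.03,0],[0,0,0],-1],[[0,0.04,0],[0,0,0],-1],[[0,0.045,0],[0,0,0],-1],[[0,0.045,0],[0,0,0],-1]]}}

```text
t: 12.15
ee_pos: [516.4, 72.7, 29.8]
orientation: [2.295, 2.144, 0.001]
ft_force: [-0.4, 0.1, 0.7]
width: 0.7
grasp_force: 0.0
```

Emit:
{"name": "step_arm", "arguments": {"deltas": [[[0,0.006,0],[0,0,0],-1],[[0,0.012,0],[0,0,0],-1],[[0,0.012,0],[0,0,0],-1]]}}

```text
t: 12.4
ee_pos: [519.8, 72.4, 29.7]
orientation: [2.296, 2.145, 0.0]
ft_force: [0.0, 0.1, 0.5]
width: 0.5
grasp_force: 0.3
```

Emit:
{"name": "step_arm", "arguments": {"deltas": [[[0,0.006,0],[0,0,0],-1],[[0,0.01,0],[0,0,0],-1],[[0,0.01,0],[0,0,0],-1]]}}

```text
t: 12.65
ee_pos: [522.7, 72.2, 29.7]
orientation: [2.296, 2.145, 0.0]
ft_force: [-0.2, 0.3, 0.6]
width: 0.4
grasp_force: 0.3
```

```bash
python3 - <<'E'
from h import *
tcp()
E
```

```text
t 12.65 TCP S [-80.2 -61. ] z 29.7 yawY 0.000 F [-0.2  0.3  0.6] w 0.4
```

```bash
python3 - <<'E'
from h import *
a=snap('wrist','w7');hsv=cv2.cvtColor(a['pixels'],cv2.COLOR_RGB2HSV)
cv2.imwrite('pics/w7c.png',cv2.resize(a['pixels'][150:300,200:420,::-1],None,fx=3,fy=3))
E
```

```text
(no output)
```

View pics/w7c.png

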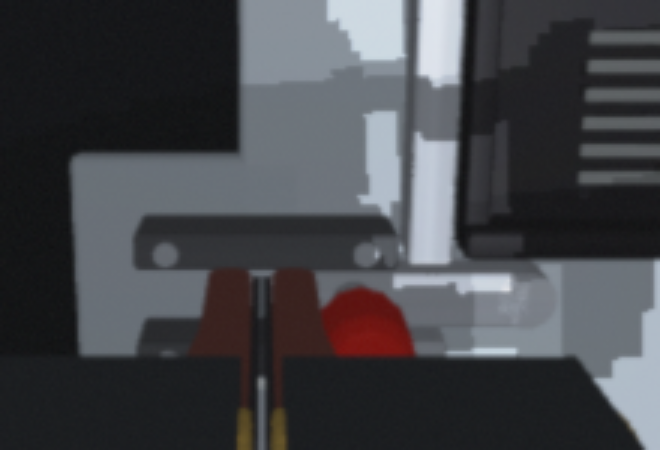

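The fingers bear on the knob (crop (365,330)) and the bolt tip already passes the rail behind the tray. I'll continue to its end stop.

Emit:
{"name": "step_arm", "arguments": {"deltas": [[[0,0.006,0],[0,0,0],-1],[[0,0.01,0],[0,0,0],-1],[[0,0.01,0],[0,0,0],-1]]}}

```text
t: 12.95
ee_pos: [524.6, 72.1, 29.6]
orientation: [-2.295, -2.144, 0.003]
ft_force: [-5.0, 0.1, 2.8]
width: 0.4
grasp_force: 2.3
```

Emit:
{"name": "step_arm", "arguments": {"deltas": [[[0,0.006,0],[0,0,0],-1],[[0,0.01,0],[0,0,0],-1],[[0,0.01,0],[0,0,0],-1]]}}

```text
t: 13.2
ee_pos: [524.6, 71.9, 29.3]
orientation: [-2.292, -2.141, 0.009]
ft_force: [-11.3, 2.8, 7.9]
width: 0.4
grasp_force: 6.0
```

Emit:
{"name": "step_arm", "arguments": {"deltas": [[[0,0.006,0],[0,0,0],-1],[[0,0.01,0],[0,0,0],-1],[[0,0.01,0],[0,0,0],-1]]}}

```text
t: 13.45
ee_pos: [524.8, 71.7, 29.0]
orientation: [-2.289, -2.139, 0.016]
ft_force: [-20.6, 3.7, 14.5]
width: 0.0
grasp_force: 9.9
```

End stop reached (20 N). Backing off, rising, then over to the button.

Emit:
{"name": "step_arm", "arguments": {"deltas": [[[0,-0.04,0],[0,0,0],-1],[[0,-0.08,0],[0,0,0],-1],[[0,-0.08,-0.1],[0,0,0],-1],[[0,-0.08,-0.2],[0,0,0],-1],[[0,-0.08,-0.27],[0,0,0],-1],[[0,-0.08,-0.27],[0,0,0],-1],[[0,-0.08,-0.27],[0,0,0],-1]]}}

```text
t: 14.03
ee_pos: [509.0, 73.4, 112.0]
orientation: [2.294, 2.143, 0.005]
ft_force: [-0.2, 0.1, -0.0]
width: 0.6
grasp_force: 0.0
```

```bash
python3 - <<'E'
from h import *
move(-61.5,35,95)
a=snap('wrist','w8');hsv=cv2.cvtColor(a['pixels'],cv2.COLOR_RGB2HSV)
m=cv2.inRange(hsv,(0,170,80),(6,255,255))|cv2.inRange(hsv,(174,170,80),(180,255,255))
for mm,z in((m,46),(cv2.inRange(hsv,(45,120,60),(80,255,255)),74)):
    c,l,s,ce=cv2.connectedComponentsWithStats(mm)
    for i in range(1,c):
        if s[i,4]>100: print(s[i],ce[i],toS(ray(a,*ce[i],z)))
cv2.imwrite('pics/w8c.png',cv2.resize(a['pixels'][:300,240:,::-1],None,fx=2,fy=2))
E
```

```text
t 14.03 TCP S [-93.9 -60.7] z 112.0 yawY 0.000 F [-0.2  0.1 -0. ] w 0.6
-> [0.319  0.108  0.0572]
[320 209  22  24 367] [330.39782016 220.30517711] [-63.06940081 -58.13212201]
[ 324   50   46   48 1677] [346.68992248  73.62850328] [-60.70131602  35.88777231]
```

View pics/w8c.png

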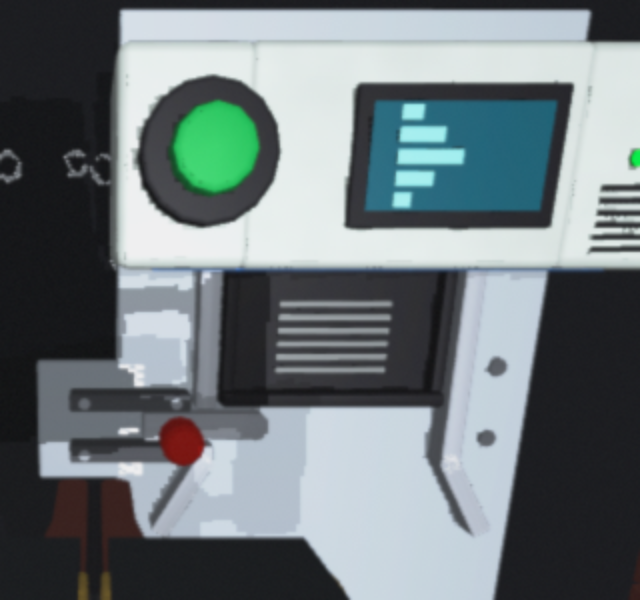

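The bolt is fully across: knob at x ≈ -63 in the scanner frame, with its tip behind the tray's rib. The tray is square. The button is at S (-61.5, 35.5), so I'll go above it and lower gently.

Emit:
{"name": "step_arm", "arguments": {"deltas": [[[0.1,0.035,0],[0,0,0],-1],[[0.2,0.07,0],[0,0,0],-1],[[0.3,0.1,0],[0,0,0],-1],[[0.32,0.108,0.01],[0,0,0],-1],[[0.32,0.108,0.03],[0,0,0],-1],[[0.32,0.108,0.05],[0,0,0],-1],[[0.32,0.108,0.07],[0,0,0],-1],[[0.32,0.108,0.085],[0,0,0],-1],[[0.32,0.108,0.085],[0,0,0],-1]]}}

```text
t: 14.83
ee_pos: [544.9, 165.6, 83.9]
orientation: [-2.296, -2.142, 0.004]
ft_force: [-3.9, -0.9, 3.9]
width: 0.6
grasp_force: 1.8
```

Emit:
{"name": "step_arm", "arguments": {"deltas": [[[0,0,0.006],[0,0,0],-1],[[0,0,0.012],[0,0,0],-1],[[0,0,0.018],[0,0,0],-1],[[0,0,0.018],[0,0,0],-1]]}}

```text
t: 15.17
ee_pos: [545.8, 166.0, 82.0]
orientation: [-2.296, -2.144, 0.002]
ft_force: [-9.8, -5.4, 22.7]
width: 0.3
grasp_force: 11.7
```

Emit:
{"name": "step_arm", "arguments": {"deltas": [[[0,0,0.006],[0,0,0],-1],[[0,0,0.012],[0,0,0],-1],[[0,0,0.012],[0,0,0],-1]]}}

```text
t: 15.42
ee_pos: [545.9, 166.1, 81.4]
orientation: [2.296, 2.144, -0.002]
ft_force: [-18.7, -8.1, 52.8]
width: 0.6
grasp_force: 26.8
```

Emit:
{"name": "step_arm", "arguments": {"deltas": [[[0,0,0.006],[0,0,0],-1],[[0,0,0.012],[0,0,0],-1],[[0,0,0.012],[0,0,0],-1]]}}

```text
t: 15.67
ee_pos: [546.1, 166.1, 80.8]
orientation: [2.295, 2.144, -0.001]
ft_force: [-28.4, -9.9, 84.8]
width: 0.6
grasp_force: 42.2
```

The button bottomed out firmly. Rising straight up and clear, then a check.

Emit:
{"name": "step_arm", "arguments": {"deltas": [[[0,0,-0.03],[0,0,0],-1],[[0,0,-0.08],[0,0,0],-1],[[0,0,-0.18],[0,0,0],-1],[[0,0,-0.3],[0,0,0],-1],[[-0.1,-0.1,-0.35],[0,0,0],-1],[[-0.2,-0.2,-0.35],[0,0,0],-1],[[-0.25,-0.25,-0.35],[0,0,0],-1],[[-0.25,-0.25,-0.35],[0,0,0],-1],[[-0.25,-0.25,-0.35],[0,0,0],-1],[[-0.25,-0.25,-0.35],[0,0,0],-1]]}}

```text
t: 16.5
ee_pos: [467.8, 97.3, 178.2]
orientation: [2.295, 2.143, 0.003]
ft_force: [0.4, -0.0, -0.7]
width: 0.6
grasp_force: 0.0
```

```bash
python3 - <<'E'
from h import *
tcp();a=snap('wrist','w9')
hsv=cv2.cvtColor(a['pixels'],cv2.COLOR_RGB2HSV)
m=cv2.inRange(hsv,(0,170,80),(6,255,255))|cv2.inRange(hsv,(174,170,80),(180,255,255))
for mm,z in((m,46),(cv2.inRange(hsv,(45,120,60),(80,255,255)),84)):
    c,l,s,ce=cv2.connectedComponentsWithStats(mm)
    for i in range(1,c):
        if s[i,4]>100: print(s[i],ce[i],toS(ray(a,*ce[i],z)))
w=load('w8');print('button before at z84',toS(ray(w,346.7,73.6,84)))
E
```

```text
t 16.50 TCP S [-136.8  -39.7] z 178.2 yawY -0.000 F [ 0.4 -0.  -0.7] w 0.6
[357 214  18  18 228] [365.77631579 222.70175439] [-63.85427398 -58.19874902]
[370 101  34  34 874] [386.66361556 117.5583524 ] [-62.64540403  34.58295143]
button before at z84 [-62.43535358  34.42803442]
```

View pics/w9.png

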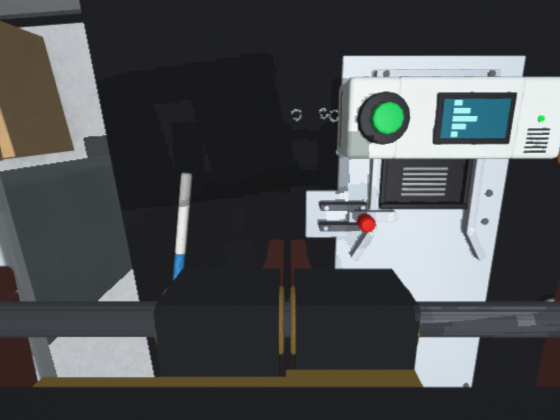

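The knob is still fully across, the button is back up, the tray is home and square, and the robot is clear of everything. Handing in.

```bash
python3 -c "
from workcell import *
print(close_job())"
```

```text
the job is handed in; nothing more can be done
None
```

The tray is home against the stop, the bolt is fully across behind it and the start button was pressed and is up again; I handed the job in at about 16.5 s, but the hand-in returned no pass or fail verdict.

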